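# Queue enamel inlay pieces through the gate of a sorting board

### The arm

A 7-joint arm with a two-finger parallel gripper is mounted at the origin on the work surface. World frame = base frame: x ahead of the robot, y to its left, z up, the work surface at z = 0. Lengths are in m, angles in rad, forces in N, time in s.
With the tool pointing down it reaches from about 0.4 to 0.9 m from the base axis. Payload 5.6 kg.
Tool frame: the origin (TCP) lies at the very end of the fingers, on their centre line; the grasp point (between the pads) lies 19 mm behind it; z points along the fingers, y is the direction in which the jaws open and shut (so a half turn about z gives the same grasp; the last joint's range is limited). The gripper opens to 92 mm and grips with 3 to 60 N. Pads are 20 mm wide; open, the fingers measure 128 mm over their backs; the gripper's body (75 mm by 189 mm) begins 69 mm behind the grasp point.
Start: joints at [1.183, 0.468, -0.012, 1.603, 0.006, 1.071, -0.056], TCP at [0.22, -0.612, 0.178] pointing down, gripper open.
Joint ranges: [-2.53, 2.53], [-0.31, 2.02], [-1.57, 1.55], [0.28, 2.44], [-1.29, 4.43], [0.15, 1.84], [-2.92, 2.92]. Speed limits (rad/s): [2.57, 2.57, 3.14, 3.14, 3.14, 3.14, 3.14].

### API

Orientations are given as a unit quaternion [w, x, y, z].
In Python, from cell import telemetry, cams, env gives the robot as it stands. The module is installed in compiled form; this text tells all that it offers.
- The arm moves only by the tool send_rows, never from a script. Its argument "steps" is text: rows parted by semicolons, each of 6 numbers parted by spaces: the shift along the tool's x, y, z in cm, then the turn, a rotation vector about the tool's x, y, z in degrees. In form: tx ty tz wx wy wz; .... A call has 1 to 5 rows; each row shifts and turns the commanded pose from where the row before left it, along the tool's axes as they then stand; what a row does not reach is not made up. A row lasts 1/12 s, in which the tool goes at most 41.7 mm and 7.16 degrees, less where a joint would pass 70% of its speed; a pose out of reach is approached as far as the arm can. A call with a gripper value outside its range is refused whole. "fingers" is the opening, from 0 (shut) to 1 (fully open), set as the call begins (left out, the last holds). The fingers move at their own pace and stop on an object; the grip force is fixed at half the most. Time passes only in rows, so rows that do not move let the fingers close. It gives the time, the measured TCP pose, the force and the opening at its end, in the units of the state.
- telemetry.read_state(): the state, without advancing time (a new reading comes with each control period).
- cams.grab_frame(name): name is "scene" or "side" or "wrist"; returns a dict with "color" (480x640x3 uint8, red, green, blue), "intrinsics" (3x3 intrinsics, pixels), "world_from_camera" (4x4, takes a point from camera to world coordinates); the wrist camera has in their place "mount" (4x4, takes a point from camera to tool coordinates, whose origin is the TCP and whose axes are the flange's). Camera axes: x right, y down, z forward; pixel columns grow to the right and rows downward; lengths in m; the calibration is good to about 2 mm. A picture is of the moment at which its call begins: read the wrist's pose just before it. There is no depth.
- env.job_done(): hands the job in, once; it reports no verdict.
The state is a dict: "t": time; "q": joint angles; "qvel": joint speeds; "effort": joint torques, N m; "tcp_pos": TCP position; "tool_rot": TCP orientation; "ft_force": force on the tool from outside, world axes, zero at the start; "torque": the same for the moment, N m; "opening": opening from 0.0 (shut) to 1.0 (fully open).
Only numpy, scipy, OpenCV 4.12 (cv2) and the standard library are available. Lean on these libraries where they do the work, as an engineer would, in place of code of your own. Each camera call takes 0.05 s, during which the arm holds its last target. There are 200 camera calls.

### The job

On the sorting board lie three loose enamel inlay discs. Push them with your fingertips one at a time, without picking any of them up, through the narrow gate and fully into the brass slot, first the black one, then the green one, then the yellow one, so that they queue in the slot in that order. Leave the paint jars and the magnifier where they stand.

Things in the scene. Friction and masses are not known exactly. Their poses are not given: they have to be found in the camera images.
- board: Fixed wooden sorting board, 6 mm thick, flat on the table. Origin mid-gate at the gate's entrance, on the underside (table level). +x runs through the gate into the slot, z up. The flat sorting area, open at its back and sides, spans x = -200 to 0, y = -135 to +135 mm, surface at z = 6 mm. Pieces start at x = -165 to -95 mm: one near the middle line, one about 70 mm to either side of it.
- gate (a point): Middle of the gate's entrance, on the board's surface (board x = 0, y = 0, z = 6 mm), axes as the board's. The gate is 40 mm wide in y. Two dark wooden guide strips, 8 mm thick, 12 mm high above the surface, run straight from board (-85, +132) and (-85, -132) mm to the gate's two sides. A piece is fully through once its whole outline is past x = 0.
- slot_end (a point): Middle of the slot's closed end, on its floor (board x = 118, y = 0, z = 6 mm), axes as the board's. The slot starts at the gate; it is straight, 118 mm long, 40 mm wide, floor level with the board, brass walls 8 mm thick and 12 mm high above the floor. It holds the three pieces in single file; a later piece pushes the earlier ones along.
- black_piece: Black enamel disc with a white ring on top. Disc 30 mm in diameter, 12 mm thick, about 20 g, lying flat and loose on the board; can slide and turn freely. Origin at the centre of its underside, z up.
- green_piece: Green enamel disc with a dark green ring on top. Disc 30 mm in diameter, 12 mm thick, about 20 g, lying flat and loose on the board; can slide and turn freely. Origin at the centre of its underside, z up.
- yellow_piece: Yellow enamel disc with a brown ring on top. Disc 30 mm in diameter, 12 mm thick, about 20 g, lying flat and loose on the board; can slide and turn freely. Origin at the centre of its underside, z up.
- red_jar: Bystander: small closed jar of dark red paint with metal cap, 42 mm in diameter, 54 mm high, standing loose on the table beside the slot (+y side of the board). Origin at the centre of its underside.
- ochre_jar: Bystander: small closed jar of ochre paint with metal cap, 42 mm in diameter, 54 mm high, standing loose on the table beside the slot (+y side). Origin at the centre of its underside.
- magnifier: Bystander: black folding stand magnifier, 60 x 60 mm, 75 mm high, standing loose on the table beside the slot (-y side). Origin at the centre of its underside.
Things that resemble listed ones, but are neither listed nor needed, are in the scene too. There is more than one size of the black_piece; the job needs the larger. Several things have the shape of the yellow_piece; the one meant has the colours described above.

How it is judged:
On the way, in this order (a step that is already met when the one before it is completed fails the run):
1. the black piece is in the slot while the green and yellow ones are still before the gate (x of black_piece in the frame of board between 0.013 and 0.115 m and y of black_piece in the frame of board between -0.022 and 0.022 m and z of black_piece in the frame of board between 0.003 and 0.01 m and x of each of green_piece, yellow_piece in the frame of board below -0.005 m), for 0.2 s.
2. the green piece is in the slot behind the black one while the yellow one is still before the gate (x of black_piece in the frame of board between 0.013 and 0.115 m and y of black_piece in the frame of board between -0.022 and 0.022 m and z of black_piece in the frame of board between 0.003 and 0.01 m and x of green_piece in the frame of board between 0.013 and 0.115 m and y of green_piece in the frame of board between -0.022 and 0.022 m and z of green_piece in the frame of board between 0.003 and 0.01 m and x of yellow_piece in the frame of board below -0.005 m), for 0.2 s.
3. the yellow piece is in the slot as well (x of black_piece in the frame of board between 0.013 and 0.115 m and y of black_piece in the frame of board between -0.022 and 0.022 m and z of black_piece in the frame of board between 0.003 and 0.01 m and x of green_piece in the frame of board between 0.013 and 0.115 m and y of green_piece in the frame of board between -0.022 and 0.022 m and z of green_piece in the frame of board between 0.003 and 0.01 m and x of yellow_piece in the frame of board between 0.013 and 0.115 m and y of yellow_piece in the frame of board between -0.022 and 0.022 m and z of yellow_piece in the frame of board between 0.003 and 0.01 m), for 0.2 s.
At the end, for the whole second after the job is handed in: All three discs lie flat and at rest on the slot's floor, the black one deepest (its centre at least 60 mm past the gate's entrance), then green (at least 35 mm), then yellow, every centre at least 13 mm past the gate's entrance; jars and magnifier within 15 mm of where they stood (all of step 3 and x of black_piece in the frame of board above 0.06 m and x of green_piece in the frame of board above 0.035 m and angle between each of black_piece, green_piece, yellow_piece's own z axis and vertical below 0.15 rad and linear speed of each of black_piece, green_piece, yellow_piece below 0.01 m/s and distance of each of red_jar, ochre_jar, magnifier from where it was at the start of the episode below 0.015 m); the robot touches nothing.
It fails at once if a piece is lifted more than 10 mm off the board or tipped up (z of any of black_piece, green_piece, yellow_piece in the frame of board above 0.016 m or angle between any of black_piece, green_piece, yellow_piece's own z axis and vertical above 0.6 rad).
It fails at once if a jar or the magnifier is moved more than 15 mm or tipped (distance of any of red_jar, ochre_jar, magnifier from where it was at the start of the episode above 0.015 m or angle between any of red_jar, ochre_jar, magnifier's own z axis and vertical above 0.3 rad).
It also fails if it takes over 72 s, if anything falls off the work surface, if the arm or the gripper's body presses on something with over 40 N, if the wrist force passes 120 N, or if a joint passes its speed limit or range.

## Working session

There is one attempt and no reset: what is moved stays moved. The work goes in short steps, Python scripts to look and compute and a tool call to move; the robot and the scene stay as the last step left them, time stands still between calls to the robot, and variables do not carry over. Pictures are saved under pics/ and viewed, about 8 in all and at most 12, crops included, and the job is handed in when it is done.

Besides the shell and the picture viewer there is one more tool, called after "Request:" as name(argument=value, ...) on one line, values as JSON. send_rows: Moves the arm, as the interface text tells. Its arguments: {"type":"object","properties":{"steps":{"type":"string"},"fingers":{"type":"number"}},"required":["steps"]}

```bash
mkdir -p pics
cat > h.py <<'E'
import numpy as np,cv2
from cell import telemetry,cams,env
def grab(n,save=None):
    f=cams.grab_frame(n)
    if save: cv2.imwrite('pics/'+save,f['color'][:,:,::-1])
    return f
def ray(f,uv,z):
    K=np.array(f['intrinsics']);T=np.array(f['world_from_camera'])
    d=T[:3,:3]@np.linalg.inv(K)@np.array([uv[0],uv[1],1.]);o=T[:3,3]
    return o+d*(z-o[2])/d[2]
def proj(f,P):
    K=np.array(f['intrinsics']);T=np.linalg.inv(np.array(f['world_from_camera']))
    p=K@(T[:3,:3]@np.array(P)+T[:3,3]);return p[:2]/p[2]
E
python3 - <<'E'
from h import *
s=telemetry.read_state();print(s['t'],s['tcp_pos'],s['tool_rot'],s['opening'])
for n in ['scene','side']:
    f=grab(n,n+'0.png');print(n,np.round(f['world_from_camera'],3).tolist(),np.round(f['intrinsics'],1).tolist())
E
```

```text
0.0 [ 0.21938827 -0.61118816  0.17666741] [-8.23090348e-04  9.85181289e-01  1.71514141e-01 -2.22248337e-04] 1.0015564233626373
scene [[0.542, 0.476, -0.692, 1.113], [0.84, -0.289, 0.459, -0.194], [0.019, -0.831, -0.557, 0.476], [0.0, 0.0, 0.0, 1.0]] [[560.9, 0.0, 318.2], [0.0, 560.9, 238.3], [0.0, 0.0, 1.0]]
side [[-0.9, -0.279, 0.335, 0.382], [-0.436, 0.551, -0.712, 0.613], [0.014, -0.787, -0.617, 0.446], [0.0, 0.0, 0.0, 1.0]] [[462.1, 0.0, 310.8], [0.0, 462.1, 230.1], [0.0, 0.0, 1.0]]
```

View pics/scene0.png

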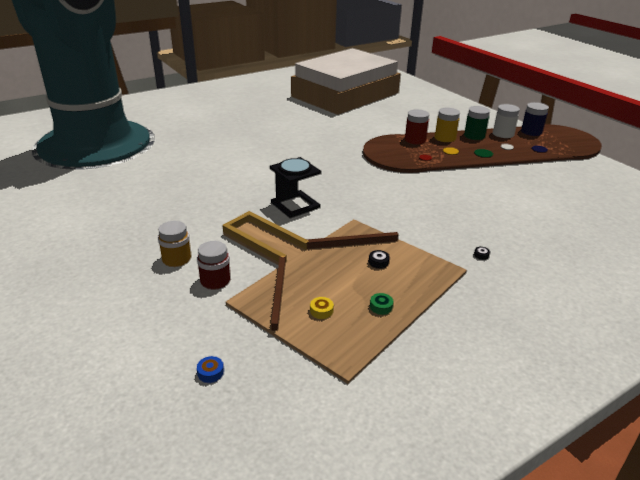

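View pics/side0.png

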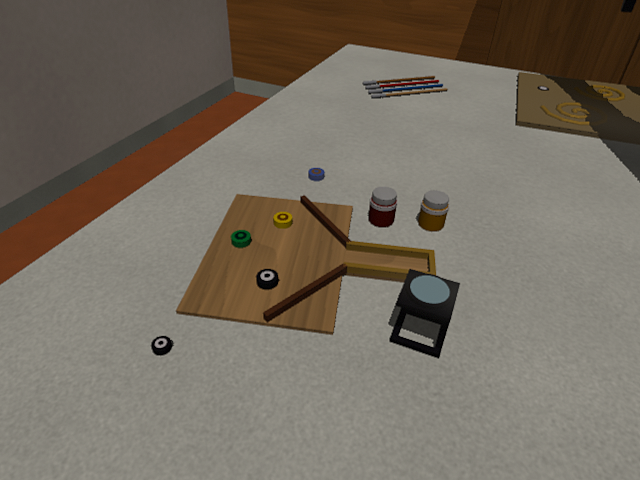

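The scene view shows the robot base at the top left. The discs are black (379,258), green (382,302) and yellow (322,306), with the slot ending near (250,225). In the side view they are black (267,278), green (241,239) and yellow (283,219). The small black disc (482,252) and the blue disc (210,368) are decoys.

```bash
cat >> h.py <<'E'
def blob(f,m,uv,r=22):
    k=np.zeros(m.shape,np.uint8);cv2.circle(k,tuple(int(round(v)) for v in uv),r,255,-1)
    m=cv2.morphologyEx((m&(k>0)).astype(np.uint8),cv2.MORPH_CLOSE,np.ones((9,9)))
    n,l,st,c=cv2.connectedComponentsWithStats(m)
    if n<2: return None,0
    i=1+np.argmax(st[1:,4]);
    cs,_=cv2.findContours((l==i).astype(np.uint8),0,2);h=cv2.convexHull(cs[0])
    M=cv2.moments(h);return (M['m10']/M['m00'],M['m01']/M['m00']),st[i,4]
def masks(f):
    hsv=cv2.cvtColor(f['color'],cv2.COLOR_RGB2HSV);h,s,v=[hsv[:,:,i].astype(int) for i in range(3)]
    return dict(black=((v<55)|((s<60)&(v>110))),green=(h>50)&(h<90)&(s>100),yellow=(h>22)&(h<33)&(s>170)&(v>90))
E
python3 - <<'E'
from h import *
B=np.array([[0,135],[0,-135],[-200,-135],[-200,135]])/1000
cor={'scene':[(228,304),(353,220),(466,270),(349,379)],'side':[(353,205),(333,332),(179,312),(237,195)]}
pc={'scene':dict(black=(379,258),green=(382,302),yellow=(322,306)),'side':dict(black=(267,278),green=(241,239),yellow=(283,219))}
A=[];D=[]
F={n:grab(n) for n in cor}
for n in cor:
    for b,c in zip(B,cor[n]): A.append(b);D.append(ray(F[n],c,.006)[:2])
A=np.array(A);D=np.array(D)
a=A-A.mean(0);d=D-D.mean(0)
th=np.arctan2((a[:,0]*d[:,1]-a[:,1]*d[:,0]).sum(),(a*d).sum())
R=np.array([[np.cos(th),-np.sin(th)],[np.sin(th),np.cos(th)]]);t=D.mean(0)-R@A.mean(0)
print('yaw',np.degrees(th),'t',t);print(np.round(1000*(D-(A@R.T+t))))
np.savez('board.npz',R=R,t=t,th=th)
for n in cor:
    m=masks(F[n])
    for k in pc[n]:
        c,ar=blob(F[n],m[k],pc[n][k]);w=ray(F[n],c,.012)[:2]
        print(n,k,np.round(c,1),ar,np.round(w,4),'board mm',np.round(1000*R.T@(w-t),1))
for n in F:
    im=F[n]['color'][:,:,::-1].copy()
    for b in [(0,0,6),(0,20,6),(0,-20,6),(118,20,6),(118,-20,6),(-85,132,6),(-85,-132,6)]:
        w=R@(np.array(b[:2])/1000)+t;p=proj(F[n],[*w,b[2]/1000]);cv2.circle(im,tuple(int(x) for x in p),1,(255,0,255),-1)
    np.save('x.npy',0) ; cv2.imwrite(f'pics/ov_{n}.png',cv2.resize(im[150:400,160:500],None,fx=1.15,fy=1.15,interpolation=2))
a=cv2.imread('pics/ov_scene.png');b=cv2.imread('pics/ov_side.png');cv2.imwrite('pics/ov.png',np.hstack([a,b]))
E
```

```text
yaw -162.75319166448864 t [0.5501226  0.14205603]
[[ 6.  1.]
 [ 4. -2.]
 [ 3. -3.]
 [-1.  0.]
 [-2. -0.]
 [ 1.  2.]
 [-5. -1.]
 [-5.  3.]]
scene black [377.9 251.3] 582 [0.6097 0.2443] board mm [-87.2 -80. ]
scene green [381.  303.3] 409 [0.7029 0.1767] board mm [-156.1   12.2]
scene yellow [322.  305.2] 315 [0.6666 0.1109] board mm [-102.    64.3]
side black [267.  278.7] 372 [0.6245 0.234 ] board mm [-98.3 -65.7]
side green [240.7 238.4] 286 [0.7024 0.1773] board mm [-155.9   11.5]
side yellow [281.9 219. ] 223 [0.6711 0.1074] board mm [-105.2   69. ]
```

View pics/ov.png

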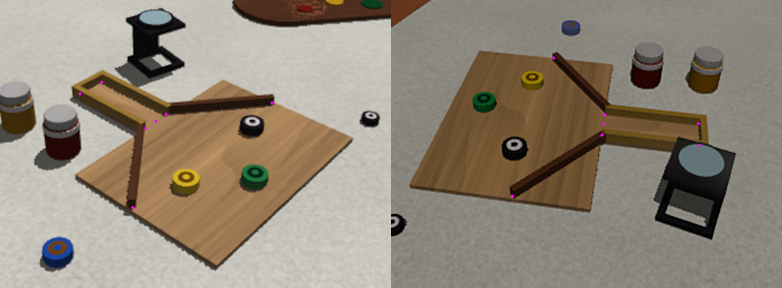

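The overlay matches the board to a few mm. In board coordinates black is at about (-98,-66), green (-156,12) and yellow (-104,67). I'll turn the tool to the board axes first, fingers shut: tool x = board -y and tool y = board -x.

Request:
send_rows(steps="0 0 0 0 0 -7; 0 0 0 0 0 -7; 0 0 0 0 0 -7; 0 0 0 0 0 -7; 0 0 0 0 0 -7", fingers=0)

```text
t: 0.62
tcp_pos: [0.2196, -0.6116, 0.1773]
tool_rot: [-0.0, 0.887, 0.462, 0.0]
ft_force: [-0.1, 0.3, -0.5]
opening: 0.655
```

Request:
send_rows(steps="0 0 0 0 0 -7; 0 0 0 0 0 -7; 0 0 0 0 0 -7; 0 0 0 0 0 -7; 0 0 0 0 0 -7")

```text
t: 1.03
tcp_pos: [0.2195, -0.6116, 0.1773]
tool_rot: [-0.0, 0.707, 0.708, 0.0]
ft_force: [-1.2, 0.2, -0.4]
opening: 0.297
```

Request:
send_rows(steps="0 0 0 0 0 -7; 0 0 0 0 0 -7; 0 0 0 0 0 -3.5")

```text
t: 1.28
tcp_pos: [0.2194, -0.6117, 0.1773]
tool_rot: [-0.0, 0.591, 0.807, 0.0]
ft_force: [0.2, 0.3, 0.0]
opening: 0.08
```

```bash
cat >> h.py <<'E'
from scipy.spatial.transform import Rotation as Ro
b=np.load('board.npz')
def tob(p): return 1000*b['R'].T@(np.array(p)[:2]-b['t'])
def st():
    s=telemetry.read_state();w,x,y,z=s['tool_rot'];M=Ro.from_quat([x,y,z,w]).as_matrix()
    yt=M[:2,1];al=np.degrees(np.arctan2(-yt[1],-yt[0])-b['th']);al=(al+180)%360-180
    print('t %.2f'%s['t'],'board',np.round(tob(s['tcp_pos']),1),'z %.1f'%(1000*s['tcp_pos'][2]),'push dir %.1f'%al,'tilt',np.round(M[:,2],3),'open %.2f'%s['opening'],'F',np.round(s['ft_force'],1),'q',np.round(s['q'],2))
    return s,M
def to(x,y,z=None):
    "tool-axis shift (cm) to reach board mm"
    s,M=st();w=b['R']@(np.array([x,y])/1000)+b['t']
    d=np.array([*w,s['tcp_pos'][2] if z is None else z/1000])-s['tcp_pos'];print('tool cm',np.round(100*M.T@d,2))
E
python3 -c "
from h import *
to(-130,-130)"
```

```text
t 1.28 board [539.3 621.8] z 177.3 push dir 0.3 tilt [-0.  0. -1.] open 0.08 F [0.2 0.3 0. ] q [ 1.41  0.5  -0.33  1.59  0.18  1.09  1.34]
tool cm [7.481e+01 6.734e+01 4.000e-02]
```

Request:
send_rows(steps="3.1 2.8 0 0 0 0; 3.1 2.8 0 0 0 0; 3.1 2.8 0 0 0 0; 3.1 2.8 0 0 0 0; 3.1 2.8 0 0 0 0")

```text
t: 1.7
tcp_pos: [0.3075, -0.4208, 0.1774]
tool_rot: [-0.0, 0.593, 0.805, -0.0]
ft_force: [0.7, 0.4, -0.0]
opening: 0.001
```

Request:
send_rows(steps="3.1 2.8 0 0 0 0; 3.1 2.8 0 0 0 0; 3.1 2.8 0 0 0 0; 3.1 2.8 0 0 0 0; 3.1 2.8 0 0 0 0")

```text
t: 2.12
tcp_pos: [0.395, -0.2318, 0.1778]
tool_rot: [0.0, 0.593, 0.805, -0.0]
ft_force: [0.9, 0.0, -0.5]
opening: 0.006
```

Request:
send_rows(steps="3.1 2.8 0 0 0 0; 3.1 2.8 0 0 0 0; 3.1 2.8 0 0 0 0; 3.1 2.8 0 0 0 0; 3.1 2.8 0 0 0 0")

```text
t: 2.53
tcp_pos: [0.4826, -0.0429, 0.1778]
tool_rot: [0.0, 0.593, 0.805, -0.0]
ft_force: [0.9, -1.0, -0.6]
opening: 0.006
```

Request:
send_rows(steps="3.1 2.8 0 0 0 0; 3.1 2.8 0 0 0 0; 3.1 2.8 0 0 0 0; 3.1 2.8 0 0 0 0; 3.1 2.8 0 0 0 0")

```text
t: 2.95
tcp_pos: [0.5702, 0.1461, 0.1773]
tool_rot: [0.0, 0.593, 0.805, -0.0]
ft_force: [1.6, -0.5, 0.0]
opening: 0.003
```

```bash
python3 -c "
from h import *
to(-135,-97)
f=grab('wrist','w0.png');print(np.round(f['mount'],4).tolist(),np.round(f['intrinsics'],1).tolist())"
```

```text
t 2.95 board [-20.4   2.1] z 177.3 push dir -0.0 tilt [-0. -0. -1.] open 0.00 F [ 1.6 -0.5  0. ] q [ 0.22  0.47 -0.69  1.72  0.33  1.07 -0.28]
tool cm [ 9.910e+00  1.146e+01 -1.000e-02]
[[-0.0005, -0.9584, -0.2856, 0.0815], [1.0, -0.0002, -0.0011, -0.0001], [0.001, -0.2856, 0.9584, -0.2067], [0.0, 0.0, 0.0, 1.0]] [[335.4, 0.0, 317.4], [0.0, 335.4, 239.4], [0.0, 0.0, 1.0]]
```

View pics/w0.png

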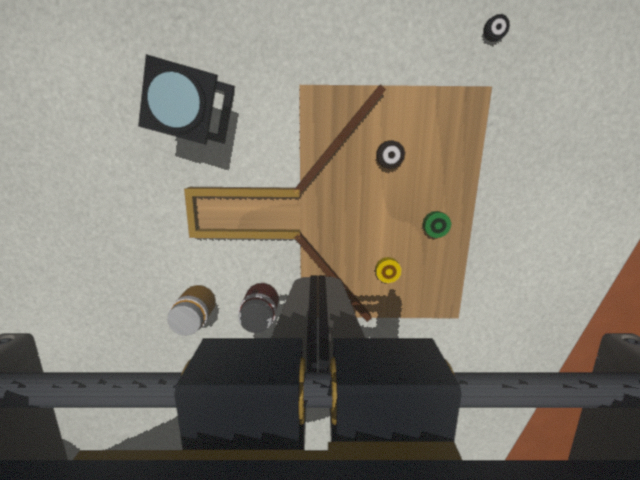

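The wrist view shows the slot (198–300, 196–232), the gate at (300,214), black (391,155), green (437,225) and yellow (389,271). I'll check the board pose and the pieces against it.

```bash
cat >> h.py <<'E'
def wgrab(save=None):
    s=telemetry.read_state();w,x,y,z=s['tool_rot'];T=np.eye(4);T[:3,:3]=Ro.from_quat([x,y,z,w]).as_matrix();T[:3,3]=s['tcp_pos']
    f=dict(grab('wrist',save));f['world_from_camera']=T@np.array(f['mount']);return f
def find(f,name,guess=None,r=26,z=.012,g3=None):
    if guess is None: w=b['R']@(np.array(g3)/1000)+b['t'];guess=proj(f,[*w,z])
    c,a=blob(f,masks(f)[name],guess,r)
    return (None,0) if c is None else (np.round(tob(ray(f,c,z)),1),a)
E
python3 -c "
from h import *
f=wgrab()
for n,g in dict(black=(391,155),green=(437,225),yellow=(389,271)).items(): print(n,find(f,n,g,20))
for n,p in dict(c1=(300,86),c2=(490,87),c3=(458.5,318)).items(): print(n,np.round(tob(ray(f,p,.006)),1))
for n,p in dict(endouter=(186,188),endouter2=(190,240),g1=(300,190),g2=(299,237)).items(): print(n,np.round(tob(ray(f,p,.018)),1))
"
```

```text
black (array([-98.9, -65.7]), np.int32(424))
green (array([-156.9,   12.1]), np.int32(443))
yellow (array([-104.3,   68.6]), np.int32(453))
c1 [  -6.  -143.1]
c2 [-203.8 -143.9]
c3 [-204.7  125. ]
endouter [118.3 -38.1]
endouter2 [119.8  20.9]
g1 [ -5.8 -36.9]
g2 [-4.4 16.5]
```

The wrist view puts the board about (-5,-9) mm from my hand-picked corner fit. I'll re-measure the corners automatically in the saved and wrist pictures.

```bash
cat > c.py <<'E'
from h import *
def quad(im,seed,hl=(5,25)):
    hsv=cv2.cvtColor(im,cv2.COLOR_RGB2HSV)
    m=((hsv[...,0]>=hl[0])&(hsv[...,0]<=hl[1])&(hsv[...,1]>80)&(hsv[...,2]>40)).astype(np.uint8)
    m=cv2.morphologyEx(m,cv2.MORPH_CLOSE,np.ones((7,7)));m=cv2.morphologyEx(m,cv2.MORPH_OPEN,np.ones((25,25)))
    n,l=cv2.connectedComponents(m);m=(l==l[seed[1],seed[0]]).astype(np.uint8)
    c,_=cv2.findContours(m,0,1);h=cv2.convexHull(c[0]);
    for e in np.arange(.01,.08,.005):
        a=cv2.approxPolyDP(h,e*cv2.arcLength(h,True),True)
        if len(a)<=4: break
    return a[:,0]
for n,sd in dict(scene=(350,290),side=(260,250)).items():
    f=grab(n);im=cv2.imread(f'pics/{n}0.png')[:,:,::-1].copy()
    q=quad(im,sd);print(n,q.tolist());print(np.round([tob(ray(f,p,.006)) for p in q],1).tolist())
f=wgrab();hsv=cv2.cvtColor(f['color'],cv2.COLOR_RGB2HSV)
q=quad(f['color'],(430,180));print('w',q.tolist(),np.round([tob(ray(f,p,.006)) for p in q],1).tolist())
for p in [(190,215),(250,192),(250,236),(250,215),(330,150)]: print(p,hsv[p[1],p[0]])
E
python3 c.py
```

```text
scene [[237, 217], [449, 287], [333, 374], [242, 315]]
[[139.8, -16.7], [-202.3, -82.0], [-180.8, 140.3], [-34.6, 138.8]]
side [[187, 314], [235, 197], [408, 247], [333, 330]]
[[-184.3, -137.4], [-197.3, 124.5], [90.9, 40.0], [-1.5, -133.4]]
w [[489, 88], [458, 317], [190, 236], [302, 86]] [[-195.8, -130.9], [-196.0, 134.5], [130.7, 29.3], [-2.3, -132.4]]
(190, 215) [ 20 141 148]
(250, 192) [ 21 152 146]
(250, 236) [ 20 144 145]
(250, 215) [ 16 114 148]
(330, 150) [ 12 138  87]
```

The mismatch came from mixing pixels of a picture taken while the arm was moving with a later pose. Now that it has settled, the wrist view agrees with the fit to about 2 mm. One finer check of the slot's centre line.

Run:
```python
from h import *
st()
f=wgrab();hsv=cv2.cvtColor(f['color'],cv2.COLOR_RGB2HSV)
m=((hsv[...,0]>=18)&(hsv[...,0]<=23)&(hsv[...,1]>125)).astype(np.uint8);m[:, :150]=0;m[:,330:]=0;m[:150]=0;m[260:]=0
m=cv2.morphologyEx(m,cv2.MORPH_OPEN,np.ones((3,3)))
n,l,s,c=cv2.connectedComponentsWithStats(m);i=1+np.argmax(s[1:,4]);print(s[i])
for u in (215,235,255,275,290):
    v=np.where(l[:,u]==i)[0];print(u,v.min(),v.max(),[np.round(tob(ray(f,(u,e),.018)),1).tolist() for e in (v.min()-.5,v.max()+.5)])
v=np.where(l[213]==i)[0];print('end',v.min(),np.round(tob(ray(f,(v.min()-.5,213),.018)),1))
for n,g in dict(black=(391,155),green=(437,225),yellow=(389,271)).items(): print(n,find(f,n,g,20))
```

```text
t 3.20 board [-18.8   3.9] z 177.0 push dir 0.0 tilt [-0.001 -0.001 -1.   ] open 0.00 F [-0.1 -0.7 -0.5] q [ 0.22  0.46 -0.69  1.73  0.33  1.07 -0.28]
[ 187  187  114   50 1872]
215 187 235 [[93.3, -28.5], [98.2, 26.9]]
235 187 235 [[71.6, -28.6], [75.5, 26.9]]
255 187 235 [[49.8, -28.6], [52.8, 26.8]]
275 187 236 [[28.1, -28.6], [30.1, 28.0]]
290 187 236 [[11.8, -28.6], [13.1, 28.0]]
end 189 [125.4   0.8]
black (array([-97.8, -63.9]), np.int32(550))
green (array([-156.3,   13.6]), np.int32(529))
yellow (array([-103.5,   69.5]), np.int32(515))
```

The slot centre line is at y≈-0.5 and its outer end at 125.4, so the frame is good. Next is the black disc, with a push direction of 40.5°.

Request:
send_rows(steps="2.47 2.85 0 0 0 0; 2.47 2.85 0 0 0 0; 2.47 2.85 0 0 0 0; 2.47 2.85 0 0 0 0; 0 0 0 0 0 -6.75")

```text
t: 3.67
tcp_pos: [0.6502, 0.2779, 0.1773]
tool_rot: [-0.001, 0.543, 0.84, 0.002]
ft_force: [-2.3, 0.7, -0.6]
opening: 0.007
```

Request:
send_rows(steps="0 0 2.8 0 0 -6.75; 0 0 2.8 0 0 -6.75; 0 0 2.8 0 0 -6.75; 0 0 2.8 0 0 -6.75; 0 0 2.8 0 0 -6.75")

```text
t: 4.08
tcp_pos: [0.65, 0.2694, 0.0366]
tool_rot: [0.001, 0.276, 0.961, -0.001]
ft_force: [0.8, 0.5, 0.6]
opening: 0.006
```

Request:
send_rows(steps="0 0 0 0 0 0; 0 0 0 0 0 0")

```text
t: 4.25
tcp_pos: [0.6489, 0.2697, 0.0364]
tool_rot: [-0.001, 0.281, 0.96, -0.001]
ft_force: [0.6, 0.1, 0.2]
opening: 0.002
```

```bash
python3 -c "
from h import *
to(-133,-95,11)
f=wgrab('w1.png')
for n,g in dict(black=(-98,-65),green=(-156,12.5),yellow=(-104,68)).items(): print(n,find(f,n,g3=g,r=40))"
```

```text
t 4.25 board [-132.2  -92.7] z 36.4 push dir 40.2 tilt [-0.003 -0.002 -1.   ] open 0.00 F [0.6 0.1 0.2] q [ 0.02  0.84 -0.72  1.51  0.62  1.03  0.13]
tool cm [0.12 0.22 2.54]
black (array([-97.8, -63.9]), np.int32(1258))
green (None, 0)
yellow (None, 0)
```

View pics/w1.png

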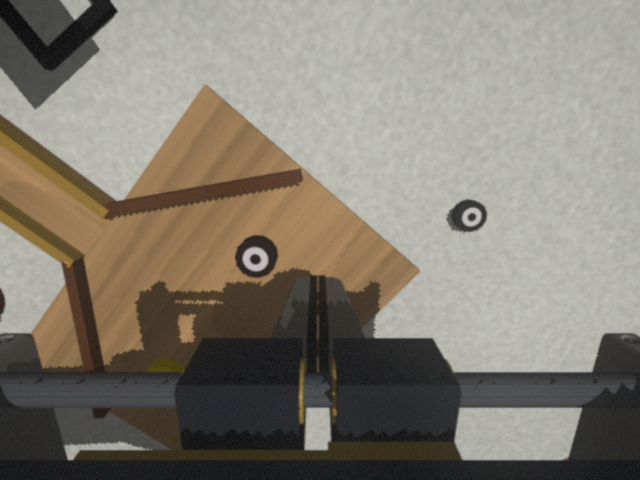

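Black (256,256) lies straight ahead of the fingertips, on the push line. I'll lower and push.

Request:
send_rows(steps="0 0 1.2 0 0 0; 0 0 1.3 0 0 0; 0 -0.5 0 0 0 0; 0 -0.6 0 0 0 0; 0 -0.6 0 0 0 0")

```text
t: 4.72
tcp_pos: [0.6399, 0.2579, 0.0128]
tool_rot: [0.0, 0.278, 0.961, -0.0]
ft_force: [-0.8, -0.0, -0.1]
opening: 0.002
```

Request:
send_rows(steps="0 -0.8 0 0 0 0; 0 -0.8 0 0 0 0; 0 -0.8 0 0 0 0; 0 -0.8 0 0 0 0; 0 -0.8 0 0 0 0")

```text
t: 5.13
tcp_pos: [0.6185, 0.2235, 0.0128]
tool_rot: [0.0, 0.278, 0.961, -0.0]
ft_force: [0.1, -0.7, 0.4]
opening: 0.001
```

Request:
send_rows(steps="0 -0.8 0 0 0 0; 0 -0.8 0 0 0 0; 0 -0.8 0 0 0 0; 0 -0.5 0 0 0 0; 0 0 0 0 0 0")

```text
t: 5.55
tcp_pos: [0.603, 0.1984, 0.0124]
tool_rot: [-0.0, 0.278, 0.961, -0.001]
ft_force: [0.3, -0.5, 0.7]
opening: 0.002
```

```bash
python3 -c "
from h import *
st()
f=wgrab('w2.png')
print(find(f,'black',g3=(-40,-15),r=35))
for n in ('scene','side'):
  f=grab(n); 
  for k,g in dict(green=(-156,12.5),yellow=(-104,68)).items(): print(n,k,find(f,k,g3=g,r=20))"
```

```text
t 5.55 board [-67.2 -38.1] z 12.4 push dir 40.4 tilt [-0.    -0.001 -1.   ] open 0.00 F [ 0.3 -0.5  0.7] q [ 0.13  0.78 -0.73  1.71  0.64  0.9   0.15]
(None, 0)
scene green (array([-156.1,   11.9]), np.int32(420))
scene yellow (array([-104.1,   68.1]), np.int32(425))
side green (array([-155.8,   11.5]), np.int32(286))
side yellow (array([-116.4,   67.1]), np.int32(28))
```

View pics/w2.png

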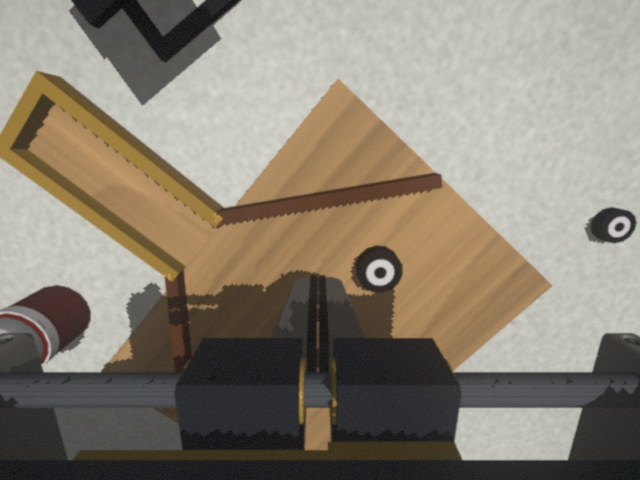

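The fingers slid past black, which now sits at (379,268), behind them. I'll check where the tip really is relative to the disc.

```bash
python3 -c "
from h import *
s,M=st()
f=wgrab()
print('tcp px',proj(f,s['tcp_pos']), 'x+10',proj(f,s['tcp_pos']+M[:,0]*.01),'y+18',proj(f,s['tcp_pos']+M[:,1]*.018))
print(find(f,'black',(379,268),25),blob(f,masks(f)['black'],(379,268),25))
f=grab('scene');print(find(f,'black',g3=(-98,-65),r=25))
f=grab('side');print(find(f,'black',g3=(-98,-65),r=25))
"
```

```text
t 5.70 board [-68.3 -39.7] z 12.7 push dir 40.5 tilt [ 0.  0. -1.] open 0.00 F [-0.4  0.3 -0.3] q [ 0.13  0.78 -0.73  1.71  0.64  0.9   0.15]
tcp px [317.37768976 268.52520389] x+10 [317.36961606 254.1945045 ] y+18 [344.64870418 268.50952777]
(array([-98.2, -64. ]), np.int32(1515)) ((375.39832495812396, 269.5286432160804), np.int32(1515))
(array([-85., -81.]), np.int32(600))
(array([-102.5,  -49.3]), np.int32(882))
```

```bash
python3 -c "
from h import *
s,M=st()
f=wgrab();T=s['tcp_pos']
for h in (0,.005,.01,.015,.02): print(h,proj(f,T+M[:,0]*.01-M[:,2]*h).round(1))
w=f['color'][200:380,230:430]
o=[w]
for n in ('side','scene'):
  f=grab(n);p=proj(f,T).astype(int);print(n,p);im=f['color'].copy();im[p[1],p[0]]=(255,0,255);o.append(im[p[1]-40:p[1]+30,p[0]-60:p[0]+60])
o=[cv2.resize(x,(520,int(520*x.shape[0]/x.shape[1])),interpolation=0)[:300] for x in o[1:]]+[cv2.resize(w,(333,300),interpolation=0)]
a=np.zeros((600,800,3),np.uint8);a[:300,:520]=o[0];a[300:,:520]=o[1];a[:300,520:]=o[2][:,:280]
cv2.imwrite('pics/z1.png',a[:,:,::-1])
"
```

```text
t 5.85 board [-68.3 -40. ] z 12.5 push dir 40.5 tilt [ 0.  0. -1.] open 0.01 F [ 0.2  0.  -0. ] q [ 0.13  0.78 -0.73  1.71  0.64  0.9   0.15]
0 [317.4 254.2]
0.005 [317.4 256.8]
0.01 [317.4 259.5]
0.015 [317.4 262.3]
0.02 [317.4 265.2]
side [292 268]
scene [350 258]
```

View pics/z1.png

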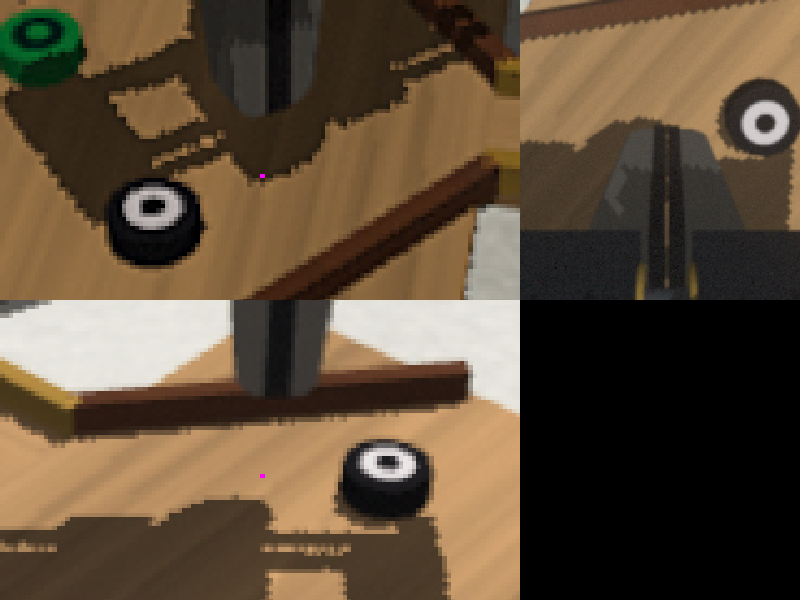

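The tip is visibly well above the reported TCP (magenta marks), so it passed over the disc. Triangulating it:

```bash
python3 -c "
from h import *
s,M=st();T=s['tcp_pos'];A=np.zeros((3,3));B=np.zeros(3)
for n,p in dict(side=(294,254),scene=(354,239.5)).items():
  f=grab(n);o=np.array(f['world_from_camera'])[:3,3];d=ray(f,p,0)-o;d/=np.linalg.norm(d);P=np.eye(3)-np.outer(d,d);A+=P;B+=P@o
X=np.linalg.solve(A,B);print(X,tob(X),'tool off mm',1000*M.T@(X-T))
for n,p in dict(side=(294,254),scene=(354,239.5)).items(): f=grab(n);print(proj(f,X)-p)
"
```

```text
t 6.00 board [-68.1 -39.8] z 12.5 push dir 40.5 tilt [-0.  0. -1.] open 0.01 F [ 0.6 -0.5  0.2] q [ 0.13  0.78 -0.73  1.71  0.64  0.9   0.15]
[0.60049049 0.20463135 0.04172934] [-66.65602648 -44.82821746] tool off mm [  4.77620455   2.12901072 -29.24206086]
[-1.15025768  0.44323104]
[-1.09216249 -0.44309261]
```

The tip sits about 29 mm above the reported TCP. I'll move back behind black and go down, finding the board surface by touch.

Request:
send_rows(steps="0 2.2 0 0 0 0; 0 2.2 0 0 0 0; 0 2.1 0 0 0 0; 0 2.1 0 0 0 0; 0 0 1.2 0 0 0")

```text
t: 6.62
tcp_pos: [0.6516, 0.2785, 0.0031]
tool_rot: [0.002, 0.276, 0.961, 0.003]
ft_force: [-0.3, 1.4, 1.4]
opening: 0.004
```

Request:
send_rows(steps="0 0 0.8 0 0 0; 0 0 0.3 0 0 0; 0 0 0 0 0 0")

```text
t: 6.87
tcp_pos: [0.6479, 0.2704, -0.0125]
tool_rot: [-0.001, 0.278, 0.961, -0.002]
ft_force: [0.2, 0.1, -0.1]
opening: 0.002
```

Request:
send_rows(steps="0 0 0.2 0 0 0; 0 0 0 0 0 0")

```text
t: 7.03
tcp_pos: [0.6492, 0.2715, -0.0126]
tool_rot: [-0.0, 0.278, 0.961, -0.0]
ft_force: [-0.4, -0.2, -0.3]
opening: 0.004
```

Request:
send_rows(steps="0 0 0.2 0 0 0; 0 0 0 0 0 0")

```text
t: 7.2
tcp_pos: [0.6494, 0.2722, -0.0144]
tool_rot: [0.0, 0.278, 0.961, -0.0]
ft_force: [-0.4, 0.7, -1.2]
opening: 0.004
```

```bash
python3 -c "
from h import *
s,M=st();T=s['tcp_pos']
o=[]
for n in ('side','scene'):
  f=grab(n);p=proj(f,T).astype(int);print(n,p);im=f['color'].copy();im[p[1],p[0]]=(255,0,255);o.append(cv2.resize(im[p[1]-45:p[1]+25,p[0]-60:p[0]+60],(480,280),interpolation=0))
cv2.imwrite('pics/z2.png',np.vstack(o)[:,:,::-1])
"
```

```text
t 7.20 board [-133.4  -94.9] z -14.4 push dir 40.5 tilt [ 0. -0. -1.] open 0.00 F [-0.4  0.7 -1.2] q [-0.01  0.9  -0.69  1.53  0.66  0.95  0.11]
side [237 305]
scene [408 273]
```

View pics/z2.png

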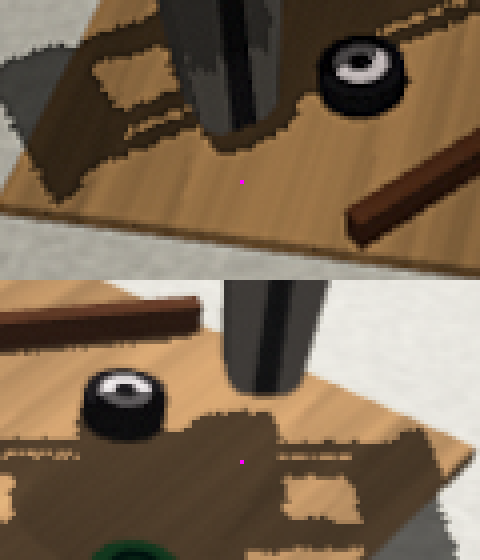

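```bash
python3 -c "
from h import *
s,M=st();T=s['tcp_pos'];A=np.zeros((3,3));B=np.zeros(3)
for n,p in dict(side=(234.5,293.7),scene=(414,256.7)).items():
  f=grab(n);o=np.array(f['world_from_camera'])[:3,3];d=ray(f,p,0)-o;d/=np.linalg.norm(d);P=np.eye(3)-np.outer(d,d);A+=P;B+=P@o
X=np.linalg.solve(A,B);print(X,tob(X),'tool off mm',1000*M.T@(X-T))
"
```

```text
t 7.30 board [-133.5  -95.1] z -14.2 push dir 40.5 tilt [ 0.  0. -1.] open 0.00 F [ 0.6 -0.3 -0.4] q [-0.01  0.9  -0.69  1.53  0.66  0.95  0.11]
[0.64788571 0.27829025 0.01331369] [-133.75919891 -101.1230253 ] tool off mm [  4.38739128   4.08072352 -27.50762294]
```

Request:
send_rows(steps="0 0 0.1 0 0 0; 0 0 0 0 0 0")

```text
t: 7.57
tcp_pos: [0.6492, 0.2726, -0.0155]
tool_rot: [-0.0, 0.278, 0.961, -0.0]
ft_force: [0.6, 0.0, 0.7]
opening: -0.002
```

The tip is at about z=12 mm. I'll go down 2 mm more and push part of the way, then check.

Request:
send_rows(steps="-0.2 0 0.2 0 0 0; 0 -0.7 0 0 0 0; 0 -0.7 0 0 0 0; 0 -0.7 0 0 0 0; 0 -0.7 0 0 0 0")

```text
t: 7.98
tcp_pos: [0.6355, 0.2468, -0.0175]
tool_rot: [-0.0, 0.278, 0.961, -0.0]
ft_force: [-0.4, -0.0, -1.3]
opening: 0.006
```

Request:
send_rows(steps="0 -0.7 0 0 0 0; 0 -0.5 0 0 0 0; 0 0 0 0 0 0")

```text
t: 8.23
tcp_pos: [0.6293, 0.236, -0.0174]
tool_rot: [0.0, 0.278, 0.961, -0.001]
ft_force: [0.3, 0.2, -0.5]
opening: 0.002
```

```bash
cat >> h.py <<'E'
def chk(name,g,r=30):
    s,M=st();f=wgrab();p,a=find(f,name,g3=g,r=r);print(name,p,a)
    if p is not None:
        d=b['R']@(p/1000)+b['t']-s['tcp_pos'][:2];print('disc in tool mm',np.round(1000*(M[:2,:2].T@d),1))
    return p
E
python3 -c "
from h import *
chk('black',(-85,-53))"
```

```text
t 8.23 board [-103.5  -66.2] z -17.4 push dir 40.4 tilt [-0.    -0.001 -1.   ] open 0.00 F [ 0.3  0.2 -0.5] q [ 0.05  0.87 -0.69  1.62  0.67  0.91  0.11]
black [-89.7 -60.8] 454
disc in tool mm [  4.8 -14. ]
```

```bash
python3 - <<'E'
import re
t=open('h.py').read()
t=t.replace("return dict(black=","return dict(ring=((s<70)&(v>100)),black=")
open('h.py','w').write(t)
E
python3 -c "
from h import *
chk('ring',(-87,-55))
for n in ('scene','side'):
  f=grab(n);print(n,find(f,'ring',g3=(-85,-55),r=14,z=.018))
f=wgrab();print(find(f,'ring',g3=(-87,-55),r=30,z=.018));cv2.imwrite('pics/w3.png',cv2.resize(f['color'][180:340,200:420,::-1],None,fx=2,fy=2))
"
```

```text
t 8.28 board [-104.   -66.9] z -17.3 push dir 40.5 tilt [ 0. -0. -1.] open 0.01 F [-0.2  0.7 -0.4] q [ 0.05  0.87 -0.69  1.62  0.67  0.91  0.11]
ring [-93.4 -67.1] 48
disc in tool mm [ 7. -8.]
scene (None, 0)
side (array([-93. , -71.6]), np.int32(7))
(array([-91.7, -69.3]), np.int32(20))
```

View pics/w3.png

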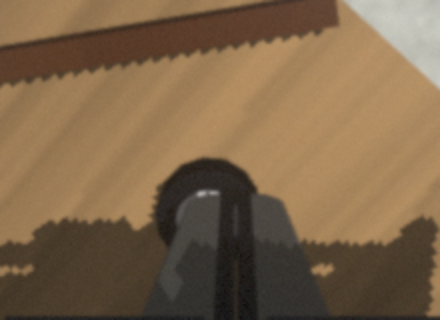

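The finger is over the disc again (disc outline centre near (303,284), unmoved), so the tip is still too high. I'll back off and calibrate the height by touching the board.

Request:
send_rows(steps="0 1.3 0 0 0 0; 0 1.4 0 0 0 0; 0 1.3 0 0 0 0; 0 0 0 0 0 0; 0 0 0.3 0 0 0")

```text
t: 8.9
tcp_pos: [0.6509, 0.2728, -0.0202]
tool_rot: [0.0, 0.277, 0.961, 0.0]
ft_force: [-0.8, -0.1, -0.7]
opening: 0.003
```

Request:
send_rows(steps="0 0 0.3 0 0 0; 0 0 0 0 0 0")

```text
t: 9.07
tcp_pos: [0.6501, 0.2702, -0.0246]
tool_rot: [-0.001, 0.278, 0.961, -0.001]
ft_force: [0.2, -0.2, 0.3]
opening: 0.006
```

Request:
send_rows(steps="0 0 0.2 0 0 0; 0 0 0 0 0 0")

```text
t: 9.23
tcp_pos: [0.6507, 0.2707, -0.0259]
tool_rot: [-0.0, 0.278, 0.961, -0.0]
ft_force: [0.6, 0.5, 0.6]
opening: 0.007
```

Request:
send_rows(steps="0 0 0.2 0 0 0; 0 0 0 0 0 0")

```text
t: 9.4
tcp_pos: [0.6509, 0.2712, -0.0277]
tool_rot: [-0.0, 0.278, 0.961, -0.0]
ft_force: [1.0, -0.3, 0.6]
opening: 0.004
```

Request:
send_rows(steps="0 0 0.2 0 0 0; 0 0 0 0 0 0")

```text
t: 9.57
tcp_pos: [0.6508, 0.2714, -0.0298]
tool_rot: [-0.0, 0.278, 0.961, -0.0]
ft_force: [-0.8, -0.7, 0.5]
opening: 0.002
```

Request:
send_rows(steps="0 0 0.2 0 0 0; 0 0 0 0 0 0")

```text
t: 9.73
tcp_pos: [0.6512, 0.2717, -0.0305]
tool_rot: [0.0, 0.278, 0.961, -0.0]
ft_force: [-2.0, -0.6, 5.2]
opening: 0.003
```

```bash
python3 -c "
from h import *
s,M=st();T=s['tcp_pos']
o=[]
for n in ('side','scene'):
  f=grab(n);p=proj(f,T).astype(int);print(n,p);im=f['color'];o.append(cv2.resize(im[p[1]-60:p[1]+10,p[0]-60:p[0]+60],(480,280),interpolation=0))
cv2.imwrite('pics/z3.png',np.vstack(o)[:,:,::-1])
"
```

```text
t 9.73 board [-134.9  -93.8] z -30.5 push dir 40.5 tilt [ 0. -0. -1.] open 0.00 F [-2.  -0.6  5.2] q [-0.01  0.92 -0.68  1.53  0.67  0.93  0.1 ]
side [237 312]
scene [408 283]
```

View pics/z3.png

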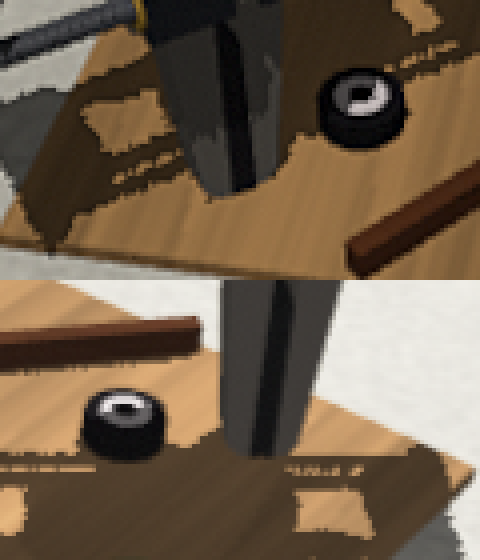

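Touched the board at reported z=-30.5, so the tip is about 36 mm above the reported TCP. I'll raise 3.5 mm and push.

Request:
send_rows(steps="0 0 -0.35 0 0 0; 0 -0.8 0 0 0 0; 0 -0.8 0 0 0 0; 0 -0.8 0 0 0 0; 0 -0.8 0 0 0 0")

```text
t: 10.25
tcp_pos: [0.6333, 0.2432, -0.0282]
tool_rot: [-0.0, 0.278, 0.961, -0.0]
ft_force: [-0.3, 0.0, -0.0]
opening: 0.004
```

Request:
send_rows(steps="0 -0.8 0 0 0 0; 0 -0.5 0 0 0 0; 0 0 0 0 0 0")

```text
t: 10.5
tcp_pos: [0.6265, 0.2315, -0.0281]
tool_rot: [-0.0, 0.278, 0.96, -0.001]
ft_force: [1.2, 0.7, -0.0]
opening: 0.008
```

```bash
python3 -c "
from h import *
chk('black',(-76,-43),25);chk('ring',(-76,-43),25)"
```

```text
t 10.50 board [-99.5 -62.8] z -28.1 push dir 40.4 tilt [-0.001 -0.001 -1.   ] open 0.01 F [ 1.2  0.7 -0. ] q [ 0.05  0.87 -0.68  1.63  0.68  0.89  0.11]
black [-75.9 -43.2] 1959
disc in tool mm [  0.4 -30.7]
t 10.55 board [-100.1  -63.6] z -27.9 push dir 40.5 tilt [-0. -0. -1.] open 0.01 F [-0.2  0.8  0.1] q [ 0.05  0.87 -0.68  1.63  0.68  0.89  0.11]
ring [-75.8 -45.1] 385
disc in tool mm [  1.7 -30.5]
```

The push works: black is at (-76,-44) and the contact is 31 mm ahead of the tip centre. Continuing.

Request:
send_rows(steps="0 -0.8 0 0 0 0; 0 -0.8 0 0 0 0; 0 -0.8 0 0 0 0; 0 -0.8 0 0 0 0; 0 -0.8 0 0 0 0")

```text
t: 11.02
tcp_pos: [0.6051, 0.1987, -0.028]
tool_rot: [-0.0, 0.278, 0.961, -0.0]
ft_force: [0.4, -1.1, 0.3]
opening: 0.003
```

Request:
send_rows(steps="0 -0.8 0 0 0 0; 0 -0.8 0 0 0 0; 0 -0.7 0 0 0 0; 0 -0.3 0 0 0 0; 0 0 0 0 0 0")

```text
t: 11.43
tcp_pos: [0.5915, 0.1766, -0.028]
tool_rot: [-0.0, 0.278, 0.961, -0.0]
ft_force: [0.4, 0.7, 0.2]
opening: 0.004
```

```bash
python3 -c "
from h import *
chk('black',(-24,-2),25);p=chk('ring',(-24,-2),25)
to(p[0]-55,p[1])
f=grab('scene');hs=masks(f)
for k,g in dict(green=(-156,12.5),yellow=(-104,68)).items(): print(k,find(f,k,g3=g,r=20))"
```

```text
t 11.43 board [-49.7 -20.7] z -28.0 push dir 40.5 tilt [-0.    -0.001 -1.   ] open 0.00 F [0.4 0.7 0.2] q [ 0.15  0.81 -0.69  1.77  0.69  0.82  0.13]
black [-24.5  -2.2] 1520
disc in tool mm [  2.3 -31.2]
t 11.48 board [-50.2 -21.3] z -27.9 push dir 40.5 tilt [ 0. -0. -1.] open 0.01 F [-0.2  0.8 -0. ] q [ 0.15  0.81 -0.69  1.77  0.69  0.82  0.13]
ring [-25.6  -2.8] 343
disc in tool mm [  1.9 -30.8]
t 11.53 board [-50.5 -21.8] z -27.8 push dir 40.5 tilt [ 0.  0. -1.] open 0.01 F [-0.7 -0.7 -0.3] q [ 0.15  0.81 -0.69  1.77  0.69  0.82  0.13]
tool cm [-3.4   1.06  0.  ]
green (array([-156. ,   12.1]), np.int32(411))
yellow (array([-103.9,   68. ]), np.int32(428))
```

Request:
send_rows(steps="0 1.2 0 0 0 0; 0 1.3 0 0 0 0; 0 0 0 0 0 6.75; 0 0 0 0 0 6.75; 0 0 0 0 0 6.75")

```text
t: 12.0
tcp_pos: [0.6055, 0.2008, -0.028]
tool_rot: [-0.0, 0.444, 0.896, 0.001]
ft_force: [0.6, 0.5, -0.3]
opening: 0.004
```

Request:
send_rows(steps="0 0 0 0 0 6.75; 0 0 0 0 0 6.75; 0 0 0 0 0 6.75; 0 0 0 0 0 0; 0 0 0 0 0 0")

```text
t: 12.42
tcp_pos: [0.6053, 0.2002, -0.0278]
tool_rot: [0.0, 0.591, 0.807, 0.0]
ft_force: [-0.8, 1.2, 0.1]
opening: 0.002
```

```bash
python3 -c "
from h import *
chk('black',(-25,-2.5),30);p=chk('ring',(-25,-2.5),25)
to(p[0]-45,p[1])
f=grab('scene')
for p in [(272,203),(297,213),(319,205)]: print('mag',tob(ray(f,p,0)).round())
f=grab('side')
for p in [(391,342),(436,353)]: print('mag',tob(ray(f,p,0)).round())
print('jars',tob(ray(f,(382,222),0)).round(),tob(ray(f,(433,226),0)).round())"
```

```text
t 12.42 board [-70.  -39.2] z -27.8 push dir 0.3 tilt [ 0.001  0.    -1.   ] open 0.00 F [-0.8  1.2  0.1] q [ 0.01  0.78 -0.53  1.72  0.53  0.78 -0.48]
black [-25.3  -1.5] 2653
disc in tool mm [-37.5 -44.9]
t 12.47 board [-69.8 -39. ] z -27.9 push dir 0.3 tilt [ 0.  0. -1.] open 0.01 F [ 0.1 -0.   0.3] q [ 0.01  0.78 -0.53  1.72  0.53  0.78 -0.48]
ring None 0Traceback (most recent call last):
  File "<string>", line 4, in <module>
    to(p[0]-45,p[1])
       ~^^^
TypeError: 'NoneType' object is not subscriptable
```

Request:
send_rows(steps="-0.9 0 0 0 0 0; -0.9 0 0 0 0 0; -0.9 0 0 0 0 0; -0.9 0 0 0 0 0; -0.1 0 0 0 0 0")

```text
t: 12.93
tcp_pos: [0.6172, 0.1596, -0.0282]
tool_rot: [0.001, 0.595, 0.804, -0.001]
ft_force: [0.3, -0.4, -1.3]
opening: 0.003
```

Request:
send_rows(steps="0 0 0 0 0 0; 0 0 0 0 0 0")

```text
t: 13.1
tcp_pos: [0.616, 0.1634, -0.0279]
tool_rot: [-0.0, 0.593, 0.805, 0.0]
ft_force: [-0.2, 0.2, 0.3]
opening: 0.001
```

```bash
python3 -c "
from h import *
chk('black',(-25,-2.5),30);chk('ring',(-25,-2.5),25)
f=grab('scene')
for p in [(272,203),(297,213),(319,205)]: print('mag',tob(ray(f,p,0)).round())
f=grab('side')
for p in [(391,342),(436,353)]: print('mag',tob(ray(f,p,0)).round())
print('jars',tob(ray(f,(382,222),0)).round(),tob(ray(f,(433,226),0)).round())"
```

```text
t 13.10 board [-69.3  -0.9] z -27.9 push dir -0.0 tilt [-0.  0. -1.] open 0.00 F [-0.2  0.2  0.3] q [ 0.07  0.78 -0.53  1.72  0.53  0.78 -0.42]
black [-26.9  -1.8] 2353
disc in tool mm [  0.9 -42.4]
t 13.15 board [-69.3  -1.4] z -27.9 push dir 0.0 tilt [-0.     0.001 -1.   ] open 0.00 F [-0.4  0.1  0.1] q [ 0.07  0.78 -0.54  1.72  0.53  0.78 -0.42]
ring [-25.7   0.7] 809
disc in tool mm [ -2.1 -43.6]
mag [136. -93.]
mag [ 83. -96.]
mag [  73. -140.]
mag [  69. -135.]
mag [ 122. -143.]
jars [ 51. 104.] [132. 107.]
```

The magnifier (y<-90) and jars (y>83) are clear of the gripper. I'll push black straight through the gate.

Request:
send_rows(steps="0 -0.8 0 0 0 0; 0 -0.9 0 0 0 0; 0 -0.9 0 0 0 0; 0 -0.9 0 0 0 0; 0 -0.9 0 0 0 0")

```text
t: 13.72
tcp_pos: [0.5727, 0.15, -0.0279]
tool_rot: [-0.0, 0.593, 0.805, -0.0]
ft_force: [-0.1, 0.3, -0.0]
opening: 0.005
```

Request:
send_rows(steps="0 -0.9 0 0 0 0; 0 -0.7 0 0 0 0; 0 0 0 0 0 0")

```text
t: 13.97
tcp_pos: [0.557, 0.145, -0.028]
tool_rot: [-0.0, 0.593, 0.805, -0.001]
ft_force: [0.2, 0.3, -0.7]
opening: 0.004
```

```bash
python3 -c "
from h import *
chk('black',(22,-1),25);chk('ring',(22,-1),20)"
```

```text
t 13.97 board [-7.4 -0.8] z -28.0 push dir 0.0 tilt [-0.001 -0.001 -1.   ] open 0.00 F [ 0.2  0.3 -0.7] q [ 0.1   0.71 -0.54  1.88  0.54  0.7  -0.46]
black [22.4 -1.1] 1894
disc in tool mm [  0.4 -29.8]
t 14.02 board [-8.6 -0.8] z -27.8 push dir 0.0 tilt [-0. -0. -1.] open 0.00 F [ 0.2  0.5 -0. ] q [ 0.1   0.71 -0.54  1.88  0.54  0.7  -0.46]
ring [23.4  1.3] 771
disc in tool mm [ -2.1 -32. ]
```

Black is through the gate at x≈22. I'll push it on to about 86.

Request:
send_rows(steps="0 -0.8 0 0 0 0; 0 -0.9 0 0 0 0; 0 -0.9 0 0 0 0; 0 -0.9 0 0 0 0; 0 -0.9 0 0 0 0")

```text
t: 14.48
tcp_pos: [0.5155, 0.1323, -0.028]
tool_rot: [-0.0, 0.593, 0.805, -0.0]
ft_force: [-0.4, 0.3, -0.1]
opening: 0.01
```

Request:
send_rows(steps="0 -0.9 0 0 0 0; 0 -0.7 0 0 0 0; 0 -0.3 0 0 0 0; 0 0 0 0 0 0; 0 0 0 0 0 0")

```text
t: 14.9
tcp_pos: [0.4988, 0.127, -0.0278]
tool_rot: [0.0, 0.593, 0.805, 0.0]
ft_force: [0.4, 0.3, -0.0]
opening: 0.004
```

```bash
python3 -c "
from h import *
chk('black',(85,-1),22);chk('ring',(85,-1),18)
to(-205,10)"
```

```text
t 14.90 board [53.4 -0.9] z -27.8 push dir -0.0 tilt [ 0.  0. -1.] open 0.00 F [ 0.4  0.3 -0. ] q [ 0.12  0.64 -0.54  2.03  0.55  0.62 -0.49]
black [85.1 -0.9] 1480
disc in tool mm [  0.  -31.7]
t 14.95 board [53.2 -0.9] z -27.8 push dir -0.0 tilt [ 0.001  0.    -1.   ] open 0.01 F [ 0.9  0.7 -0.4] q [ 0.12  0.64 -0.54  2.03  0.55  0.62 -0.49]
ring [85.2  0.8] 690
disc in tool mm [ -1.7 -32. ]
t 15.00 board [53.1 -0.9] z -27.9 push dir -0.0 tilt [ 0.001  0.    -1.   ] open 0.00 F [ 0.1 -0.3 -0.5] q [ 0.12  0.64 -0.54  2.03  0.55  0.62 -0.49]
tool cm [-1.090e+00  2.581e+01  2.000e-02]
```

Black is at (85,0). Next is green: lift, go behind it at (-203,16.7), turn to -5.5° and lower.

Request:
send_rows(steps="0 0.5 0 0 0 0; 0 0 -2 0 0 0; 0 0 -2 0 0 0; -0.3 3.6 0 0 0 0; -0.3 3.6 0 0 0 0")

```text
t: 15.42
tcp_pos: [0.5752, 0.1442, 0.0136]
tool_rot: [0.001, 0.593, 0.805, 0.0]
ft_force: [0.5, 0.9, 0.3]
opening: 0.005
```

Request:
send_rows(steps="-0.3 3.6 0 0 0 0; -0.3 3.6 0 0 0 0; -0.3 3.6 0 0 0 0; -0.3 3.6 0 0 0 0; 0 3.5 0 0 0 5.5")

```text
t: 15.83
tcp_pos: [0.7507, 0.1848, 0.0115]
tool_rot: [0.0, 0.632, 0.775, -0.0]
ft_force: [0.9, -0.2, -0.5]
opening: 0.005
```

Request:
send_rows(steps="0 0 0 0 0 0; 0 0 0 0 0 0; 0 0 0 0 0 0")

```text
t: 16.08
tcp_pos: [0.7475, 0.186, 0.0111]
tool_rot: [-0.001, 0.631, 0.776, -0.001]
ft_force: [0.6, -0.6, 0.1]
opening: 0.01
```

```bash
python3 -c "
from h import *
chk('green',(-156,12),30)
to(-203,16.7,-27.5)"
```

```text
t 16.08 board [-201.6   16.5] z 11.1 push dir -5.4 tilt [-0.002 -0.    -1.   ] open 0.01 F [ 0.6 -0.6  0.1] q [ 0.01  0.91 -0.52  1.33  0.48  1.03 -0.38]
green [-155.3   13.7] 1634
disc in tool mm [ -1.6 -46.3]
t 16.13 board [-201.2   16.7] z 11.4 push dir -5.4 tilt [-0.002 -0.    -1.   ] open 0.00 F [-1.2  0.2 -0.4] q [ 0.01  0.91 -0.52  1.33  0.48  1.03 -0.38]
tool cm [0.02 0.18 3.89]
```

Request:
send_rows(steps="0 0.1 2 0 0 0; 0 0.1 1.9 0 0 0; 0 0 0 0 0 0; 0 -0.8 0 0 0 0; 0 -0.8 0 0 0 0")

```text
t: 16.55
tcp_pos: [0.7335, 0.1824, -0.0278]
tool_rot: [-0.001, 0.631, 0.776, -0.001]
ft_force: [-0.2, -1.1, -0.0]
opening: 0.005
```

Request:
send_rows(steps="0 -0.9 0 0 0 0; 0 -0.9 0 0 0 0; 0 -0.9 0 0 0 0; 0 -0.9 0 0 0 0; 0 -0.9 0 0 0 0")

```text
t: 16.97
tcp_pos: [0.6891, 0.173, -0.0273]
tool_rot: [-0.0, 0.631, 0.776, -0.001]
ft_force: [0.6, 1.0, -0.3]
opening: 0.007
```

```bash
python3 -c "
from h import *
chk('green',(-111,9),30)"
```

```text
t 16.97 board [-142.    11.6] z -27.3 push dir -5.5 tilt [-0.002 -0.001 -1.   ] open 0.01 F [ 0.6  1.  -0.3] q [ 0.04  0.87 -0.51  1.52  0.51  0.88 -0.44]
green [-112.1    9.1] 2156
disc in tool mm [ -0.3 -30. ]
```

Request:
send_rows(steps="0 -0.9 0 0 0 0; 0 -0.9 0 0 0 0; 0 -0.9 0 0 0 0; 0 -0.9 0 0 0 0; 0 -0.9 0 0 0 0")

```text
t: 17.43
tcp_pos: [0.6458, 0.1642, -0.0271]
tool_rot: [-0.0, 0.631, 0.776, -0.0]
ft_force: [0.5, -0.4, -0.1]
opening: 0.003
```

Request:
send_rows(steps="0 -0.9 0 0 0 0; 0 -0.9 0 0 0 0; 0 -0.9 0 0 0 0; 0 -0.6 0 0 0 0; 0 -0.3 0 0 0 0")

```text
t: 17.85
tcp_pos: [0.6103, 0.157, -0.0269]
tool_rot: [-0.0, 0.631, 0.776, -0.0]
ft_force: [-0.4, -0.7, 0.1]
opening: 0.002
```

Request:
send_rows(steps="0 0 0 0 0 0; 0 0 0 0 0 0")

```text
t: 18.02
tcp_pos: [0.6116, 0.1572, -0.0268]
tool_rot: [0.0, 0.631, 0.776, 0.0]
ft_force: [0.1, -0.4, 0.6]
opening: -0.0
```

```bash
python3 -c "
from h import *
p=chk('green',(-25,0),30);to(p[0]-40,p[1])"
```

```text
t 18.02 board [-63.2   3.7] z -26.8 push dir -5.5 tilt [ 0.  0. -1.] open -0.00 F [ 0.1 -0.4  0.6] q [ 0.07  0.77 -0.52  1.74  0.52  0.77 -0.5 ]
green [-29.5   1.1] 1761
disc in tool mm [ -0.6 -33.8]
t 18.07 board [-63.4   3.7] z -26.8 push dir -5.5 tilt [ 0.001  0.    -1.   ] open 0.01 F [0.4 0.3 0.2] q [ 0.07  0.77 -0.52  1.74  0.52  0.77 -0.5 ]
tool cm [0.32 0.58 0.  ]
```

Request:
send_rows(steps="0.3 0.6 0 0 0 0; 0 0 0 0 0 -5.5; 0 0 0 0 0 0; 0 -0.6 0 0 0 0; 0 -0.8 0 0 0 0")

```text
t: 18.48
tcp_pos: [0.6033, 0.1574, -0.0271]
tool_rot: [-0.0, 0.594, 0.804, 0.0]
ft_force: [-0.5, -0.1, -0.2]
opening: 0.006
```

Request:
send_rows(steps="0 -0.9 0 0 0 0; 0 -0.9 0 0 0 0; 0 -0.9 0 0 0 0; 0 -0.9 0 0 0 0; 0 0 0 0 0 0")

```text
t: 18.9
tcp_pos: [0.5666, 0.1456, -0.027]
tool_rot: [-0.0, 0.593, 0.805, -0.001]
ft_force: [-0.0, -0.2, -0.2]
opening: 0.001
```

```bash
python3 -c "
from h import *
p=chk('green',(10,0),30)"
```

```text
t 18.90 board [-16.7   1.5] z -27.0 push dir 0.0 tilt [-0.002 -0.001 -1.   ] open 0.00 F [-0.  -0.2 -0.2] q [ 0.1   0.72 -0.54  1.85  0.54  0.72 -0.45]
green [13.   1.2] 2043
disc in tool mm [  0.3 -29.7]
```

Request:
send_rows(steps="0 -0.9 0 0 0 0; 0 -0.9 0 0 0 0; 0 -0.9 0 0 0 0; 0 -0.9 0 0 0 0; 0 -0.4 0 0 0 0")

```text
t: 19.37
tcp_pos: [0.5288, 0.1341, -0.0271]
tool_rot: [-0.0, 0.593, 0.805, -0.001]
ft_force: [0.5, -1.4, 0.5]
opening: 0.007
```

Request:
send_rows(steps="0 0 0 0 0 0; 0 0 0 0 0 0; 0 0 0 0 0 0")

```text
t: 19.62
tcp_pos: [0.5311, 0.1348, -0.0268]
tool_rot: [0.0, 0.593, 0.805, 0.0]
ft_force: [0.4, -0.7, 0.2]
opening: 0.007
```

```bash
python3 -c "
from h import *
p=chk('green',(53,0),30);chk('black',(85,0),17)
f=grab('scene');y,_=find(f,'yellow',g3=(-104,68),r=20);print(y)
d=np.array([-26,0])-y;a=np.degrees(np.arctan2(d[1],d[0]));print('ang',a);to(*(y-48*d/np.linalg.norm(d)))"
```

```text
t 19.62 board [20.3  1.3] z -26.8 push dir -0.0 tilt [ 0.001  0.    -1.   ] open 0.01 F [ 0.4 -0.7  0.2] q [ 0.11  0.68 -0.54  1.95  0.55  0.67 -0.47]
green [52.5  1.8] 2265
disc in tool mm [ -0.5 -32.2]
t 19.67 board [20.2  1.2] z -26.9 push dir -0.0 tilt [ 0.  0. -1.] open 0.00 F [ 0.2 -0.5  0.3] q [ 0.11  0.68 -0.54  1.95  0.55  0.67 -0.47]
black [85. -0.] 867
disc in tool mm [  1.2 -64.8]
[-104.    68.1]
ang -41.12346045400281
t 19.77 board [20.4  1.2] z -27.0 push dir -0.0 tilt [ 0.  0. -1.] open 0.00 F [-0.6  0.1 -0.4] q [ 0.11  0.68 -0.54  1.95  0.55  0.67 -0.47]
tool cm [-9.85 16.06  0.  ]
```

Green is at 52.5 and black at 85. Next is yellow: go behind it at about (-140,100) with push direction -41°.

Request:
send_rows(steps="0 0.5 0 0 0 0; 0 0 -2 0 0 0; 0 0 -2 0 0 0; -2 3.1 0 0 0 0; -2 3.1 0 0 0 0")

```text
t: 20.18
tcp_pos: [0.6076, 0.1176, 0.0149]
tool_rot: [0.001, 0.592, 0.806, 0.001]
ft_force: [1.5, 0.3, 0.4]
opening: 0.001
```

Request:
send_rows(steps="-2 3.1 0 0 0 0; -2 3.1 0 0 0 0; -1.9 3.1 0 0 0 0; 0 0 0 0 0 6.85; 0 0 0 0 0 6.85")

```text
t: 20.6
tcp_pos: [0.7148, 0.0861, 0.0118]
tool_rot: [-0.0, 0.688, 0.726, 0.0]
ft_force: [-0.7, 0.9, 0.4]
opening: 0.007
```

Request:
send_rows(steps="0 0 0 0 0 6.85; 0 0 0 0 0 6.85; 0 0 0 0 0 6.85; 0 0 0 0 0 6.85; 0 0 0 0 0 0")

```text
t: 21.02
tcp_pos: [0.7131, 0.0879, 0.013]
tool_rot: [0.0, 0.839, 0.545, -0.0]
ft_force: [0.3, -0.2, 0.6]
opening: 0.002
```

```bash
python3 -c "
from h import *
chk('yellow',(-104,68),30)
to(-140.2,99.7,-27.3)"
```

```text
t 21.02 board [-139.6  100.1] z 13.0 push dir -41.2 tilt [ 0. -0. -1.] open 0.00 F [ 0.3 -0.2  0.6] q [ 0.08  0.8  -0.39  1.5   0.35  0.92 -0.84]
yellow [-102.9   69.2] 1621
disc in tool mm [ -1. -48.]
t 21.07 board [-139.6  100.1] z 13.0 push dir -40.9 tilt [ 0. -0. -1.] open 0.01 F [ 0.1  0.6 -0.2] q [ 0.08  0.8  -0.39  1.5   0.36  0.92 -0.83]
tool cm [0.07 0.02 4.03]
```

Request:
send_rows(steps="0 0 2 0 0 0; 0 0 2 0 0 0; 0 0 0 0 0 0; 0 -0.8 0 0 0 0; 0 -0.8 0 0 0 0")

```text
t: 21.48
tcp_pos: [0.6978, 0.0942, -0.0266]
tool_rot: [-0.0, 0.838, 0.546, -0.0]
ft_force: [0.2, -0.0, 0.3]
opening: 0.006
```

Request:
send_rows(steps="0 -0.9 0 0 0 0; 0 -0.9 0 0 0 0; 0 -0.9 0 0 0 0; 0 -0.9 0 0 0 0; 0 -0.9 0 0 0 0")

```text
t: 21.9
tcp_pos: [0.6563, 0.1128, -0.0264]
tool_rot: [0.0, 0.838, 0.546, 0.0]
ft_force: [0.4, 0.0, -0.1]
opening: 0.001
```

```bash
python3 -c "
from h import *
p=chk('yellow',(-71,40),30)
d=np.array([-26,0])-p;print(np.degrees(np.arctan2(d[1],d[0])),np.linalg.norm(d))"
```

```text
t 21.90 board [-92.7  59.4] z -26.4 push dir -41.1 tilt [ 0.001 -0.    -1.   ] open 0.00 F [ 0.4  0.  -0.1] q [ 0.04  0.78 -0.38  1.65  0.38  0.78 -0.92]
yellow [-69.9  39.8] 2135
disc in tool mm [ -0.2 -30.1]
-42.19563827061174 59.25580140374443
```

Request:
send_rows(steps="0 -0.9 0 0 0 0; 0 -0.9 0 0 0 0; 0 -0.9 0 0 0 0; 0 -0.9 0 0 0 0; 0 -0.9 0 0 0 0")

```text
t: 22.37
tcp_pos: [0.615, 0.1309, -0.027]
tool_rot: [-0.0, 0.838, 0.546, -0.0]
ft_force: [-0.5, -0.5, 0.3]
opening: 0.007
```

Request:
send_rows(steps="0 -0.8 0 0 0 0; 0 -0.4 0 0 0 0; 0 0 0 0 0 0; 0 0 0 0 0 0")

```text
t: 22.7
tcp_pos: [0.6049, 0.1354, -0.0269]
tool_rot: [0.0, 0.838, 0.546, 0.0]
ft_force: [1.2, -0.5, 0.7]
opening: 0.001
```

```bash
python3 -c "
from h import *
p=chk('yellow',(-26,0),30);to(p[0]-45,p[1])"
```

```text
t 22.70 board [-50.3  22.6] z -26.9 push dir -41.1 tilt [ 0. -0. -1.] open 0.00 F [ 1.2 -0.5  0.7] q [ 0.01  0.72 -0.38  1.78  0.38  0.72 -1.  ]
yellow [-26.2   1.8] 2239
disc in tool mm [ -0.2 -31.9]
t 22.75 board [-50.6  23. ] z -26.9 push dir -41.1 tilt [ 0. -0. -1.] open 0.01 F [ 0.3 -0.8  0.1] q [ 0.01  0.72 -0.38  1.78  0.38  0.72 -1.  ]
tool cm [2.95 0.16 0.  ]
```

Request:
send_rows(steps="0 1.2 0 0 0 0; 0 1.4 0 0 0 0; 0 0 0 0 0 -6.85; 0 0 0 0 0 -6.85; 0 0 0 0 0 -6.85")

```text
t: 23.17
tcp_pos: [0.6294, 0.1242, -0.0271]
tool_rot: [0.0, 0.726, 0.688, 0.0]
ft_force: [0.3, -0.3, -0.0]
opening: 0.003
```

Request:
send_rows(steps="0 0 0 0 0 -6.85; 0 0 0 0 0 -6.85; 0 0 0 0 0 -6.85; 0 0 0 0 0 0; 0.9 0 0 0 0 0")

```text
t: 23.58
tcp_pos: [0.627, 0.1306, -0.0274]
tool_rot: [0.0, 0.596, 0.803, -0.001]
ft_force: [0.2, -0.2, 0.2]
opening: 0.005
```

Request:
send_rows(steps="0.9 0 0 0 0 0; 0.9 0 0 0 0 0; 0.9 0 0 0 0 0; 0.2 0 0 0 0 0; 0 0 0 0 0 0")

```text
t: 24.0
tcp_pos: [0.6168, 0.1631, -0.0267]
tool_rot: [-0.0, 0.592, 0.806, 0.0]
ft_force: [0.0, -0.1, 0.3]
opening: 0.005
```

```bash
python3 -c "
from h import *
p=chk('yellow',(-26,1.5),30)"
```

```text
t 24.00 board [-70.   -0.4] z -26.7 push dir 0.1 tilt [ 0.  0. -1.] open 0.00 F [ 0.  -0.1  0.3] q [ 0.08  0.79 -0.55  1.72  0.55  0.79 -0.43]
yellow [-26.4   2.6] 2470
disc in tool mm [ -2.9 -43.6]
```

Request:
send_rows(steps="-0.1 -0.8 0 0 0 0; 0 -0.9 0 0 0 0; 0 -0.9 0 0 0 0; 0 -0.9 0 0 0 0; 0 -0.9 0 0 0 0")

```text
t: 24.47
tcp_pos: [0.5745, 0.1463, -0.0269]
tool_rot: [-0.0, 0.593, 0.805, -0.0]
ft_force: [-0.5, -0.3, 0.4]
opening: 0.007
```

Request:
send_rows(steps="0 -0.9 0 0 0 0; 0 -0.9 0 0 0 0; 0 -0.4 0 0 0 0; 0 0 0 0 0 0; 0 0 0 0 0 0")

```text
t: 24.88
tcp_pos: [0.5548, 0.1405, -0.0268]
tool_rot: [0.0, 0.593, 0.805, 0.0]
ft_force: [-1.3, 0.4, 0.3]
opening: 0.004
```

```bash
python3 -c "
from h import *
p=chk('yellow',(25,1.5),25);chk('green',(55,1),25);chk('black',(87,0),16)"
```

```text
t 24.88 board [-4.   2.9] z -26.8 push dir 0.0 tilt [ 0. -0. -1.] open 0.00 F [-1.3  0.4  0.3] q [ 0.11  0.71 -0.55  1.89  0.56  0.7  -0.47]
yellow [25.5  1.3] 1890
disc in tool mm [  1.6 -29.5]
t 24.93 board [-4.4  2.8] z -26.8 push dir -0.0 tilt [ 0.001  0.    -1.   ] open 0.01 F [ 0.1 -0.2 -0.3] q [ 0.11  0.71 -0.55  1.89  0.56  0.7  -0.47]
green [55.3  0.9] 1859
disc in tool mm [  1.9 -59.7]
t 24.98 board [-4.4  2.7] z -26.9 push dir -0.0 tilt [ 0.  0. -1.] open 0.00 F [ 0.4  0.7 -0.1] q [ 0.11  0.71 -0.55  1.89  0.56  0.7  -0.47]
black [87.   0.1] 788
disc in tool mm [  2.6 -91.4]
```

All three are queued at 25, 55 and 87 mm. I'll back off and lift, then do a final check.

Request:
send_rows(steps="0 1.5 0 0 0 0; 0 1.5 0 0 0 0; 0 0 -2.5 0 0 0; 0 0 -3 0 0 0; 0 0 -3 0 0 0")

```text
t: 25.45
tcp_pos: [0.5829, 0.1498, 0.0581]
tool_rot: [-0.001, 0.593, 0.805, -0.001]
ft_force: [0.3, -0.2, 0.4]
opening: -0.0
```

Request:
send_rows(steps="0 2 -3 0 0 0; 0 2 -3 0 0 0; 0 2 -3 0 0 0; 0 0 0 0 0 0; 0 0 0 0 0 0")

```text
t: 25.87
tcp_pos: [0.6423, 0.1682, 0.1497]
tool_rot: [0.001, 0.593, 0.805, 0.002]
ft_force: [-1.0, -0.2, -0.6]
opening: 0.004
```

Request:
send_rows(steps="0 0 0 0 0 0; 0 0 0 0 0 0; 0 0 0 0 0 0")

```text
t: 26.12
tcp_pos: [0.6393, 0.1667, 0.1464]
tool_rot: [-0.001, 0.593, 0.805, -0.001]
ft_force: [-0.3, 0.2, 0.5]
opening: 0.006
```

```bash
python3 -c "
from h import *
chk('yellow',(25,1.5),20);chk('green',(55,1),20);chk('black',(87,0),12)
wgrab('wend.png')
a=cv2.imread('pics/side0.png')[150:370,340:480].astype(int);c=grab('side')['color'][150:370,340:480,::-1].astype(int)
print('side jars/magnifier changed px',(abs(a-c).max(2)>60).sum())"
```

```text
t 26.12 board [-92.5   2.9] z 146.4 push dir 0.0 tilt [-0.003 -0.001 -1.   ] open 0.01 F [-0.3  0.2  0.5] q [ 0.14  0.62 -0.66  1.57  0.41  1.1  -0.31]
yellow [28.1  2.1] 666
disc in tool mm [   0.8 -120.6]
t 26.17 board [-92.7   2.8] z 146.7 push dir 0.0 tilt [-0.002 -0.001 -1.   ] open 0.00 F [-0.3 -0.1  0.1] q [ 0.14  0.62 -0.66  1.57  0.41  1.1  -0.31]
green [59.   2.2] 618
disc in tool mm [   0.7 -151.7]
t 26.22 board [-93.    2.8] z 147.0 push dir 0.0 tilt [-0.002 -0.001 -1.   ] open 0.01 F [-0.4  0.6  0.1] q [ 0.14  0.62 -0.66  1.57  0.41  1.1  -0.31]
black [86.9 -0.3] 428
disc in tool mm [   3.2 -179.9]
side jars/magnifier changed px 3133
```

View pics/wend.png

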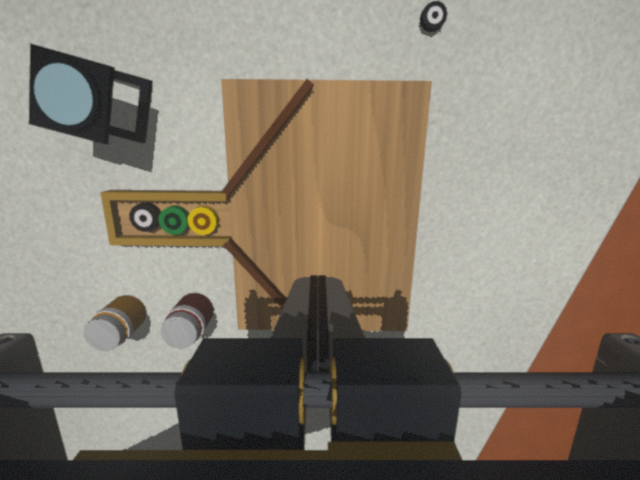

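The final view shows black (145,216), green (174,219) and yellow (203,220) lined up in the slot, with the jars and magnifier standing where they were. Handing in.

```bash
python3 -c "
from cell import env
print(env.job_done())"
```

```text
the job is handed in; nothing more can be done
None
```

I pushed the black, green and yellow discs through the gate one at a time, in that order. They lie queued in the slot, and I handed the job in at about 26 s; no verdict is reported.

- **Discs:** With the fingers still close by, the wrist camera put the centres at about x = 87 mm (black), 55 mm (green) and 25 mm (yellow), all within 2 mm of the middle line. A later look from 150 mm up gave 87, 59 and 28 mm. That differs by up to 4 mm, but all are well inside the required limits.
- **Setback on the way:** The first two pushes went over the black disc without moving it. With the fingers shut, their tips sit about 36 mm above the reported TCP. I found this by touching the board (about 5 N) and lowered the pushes to match.
- **Jars and magnifier:** In the last picture they stand upright where they were, and no force spike suggested contact. My comparison of side-camera pictures did not confirm it: about 3,100 pixels changed there. I put that down to the arm and its shadow in view but did not check further.

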